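Make up the antenna conduit elbow and clip its joint

ROBOT

A 6-joint arm with a two-finger parallel gripper is mounted at the origin on the work surface. World frame = base frame: x ahead of the robot, y to its left, z up, the work surface at z = 0. Lengths are in m, angles in rad, forces in N, time in s.
With the tool pointing down it reaches from about 0.35 to 0.8 m from the base axis. Payload 7.3 kg.
Tool frame: the origin (TCP) lies midway between the tips of the shut fingers; the grasp point (between the pads) lies 19 mm behind it; z points along the fingers, y is the line along which they close (so a half turn about z gives the same grasp; the last joint's range is limited). The gripper opens to 85 mm and grips with 20 to 120 N. Pads are 22 mm wide; open, the fingers measure 114 mm over their backs; the gripper's body (76 mm by 85 mm) begins 54 mm behind the grasp point. The pads swing forward as they close: fully open they stand 13 mm farther back than shut.
Start: joints at [1, 0.342, 1.524, -0, 1.275, -0.146], TCP at [0.216, 0.478, 0.231] pointing down, gripper open.
Joint ranges: [-2.53, 2.53], [-0.77, 2.02], [0.04, 2.7], [-1, 4.14], [0.28, 2.66], [-3.11, 3.11]. Speed limits (rad/s): [2.57, 2.57, 3.14, 3.14, 3.14, 3.14].

INTERFACE

Orientations are given as a unit quaternion [x, y, z, w].
In Python, from workcell import r, camrig, solver, claw gives the robot as it stands (r), with the cameras (camrig), the kinematics (solver) and the gripper (claw). Calls block until the motion is done:
- r.reach(position, orientation): joint-space move of the TCP to a pose.
- r.move_straight(position, orientation=None, speed=0.15, max_force=None): straight line of the TCP; orientation=None keeps the orientation; speed is the mean speed in m/s. With max_force (N) it stops when the force on the tool has changed by that much, and returns True; else False.
- r.movej(angles): joint-space move.
- claw.command_gripper(opening, force=None): finger opening in m; force is the grip in N (None keeps the last); returns when the fingers have stopped.
- r.hold(seconds).
- solver.solve_ik(position, orientation): joint angles nearest the present ones, or None.
- r.read_state(): the state.
- camrig.get_image(name): name is "side" or "top"; returns the picture (400x640x3 uint8, red, green, blue); there is no depth.
- camrig.camera_model(name): a dict with "K" (3x3 intrinsics, pixels), "R" (3x3) and "t" (3): a world point X has camera coordinates R X + t. Camera axes: x right, y down, z forward; pixel columns grow to the right and rows downward; lengths in m; the calibration is good to about 2 mm. A picture is of the moment at which its call begins. camera_model takes no time and is no camera call.
A pose or a line that the arm cannot do raises r.PlanningError and nothing moves.
- r.finish_job(): hands the job in; it is judged then, once.
The state is a dict: "time_s": time; "joint_positions": joint angles; "dq": joint speeds; "tau": joint torques, N m; "eef_pos": TCP position; "eef_rot": TCP orientation; "contact_force": force on the tool from outside, world axes, zero at the start; "torque": the same for the moment, N m; "grip_width": finger opening in m; "grip_force": force on a finger pad.
Only numpy, scipy, OpenCV 4.12 (cv2) and the standard library are available. Lean on these libraries where they do the work, as an engineer would, in place of code of your own. Each camera call takes 0.05 s, during which the arm holds its last target. There are 200 camera calls.

TASK

Screw the steel conduit elbow clockwise (seen from above) down into the clamped entry box by pushing on its long leg: it runs easily, then stiffens, and you stop when its open end squarely faces the end of the fixed conduit stub, without turning it past and backing it off. Then slip the open C-shaped joint clip that fits this conduit, mouth down, over both pipe ends until it rests fully home on them, centred on the gap, and let go. Leave everything else on the bench where it is.

Things in the scene. Friction and masses are not known exactly. Their poses are not given: they have to be found in the camera images.
- elbow (a joint): Free turn of the elbow in the thread, rad, from 0 to 2.2; grows clockwise seen from above (tightening, 2.3 mm a turn). It starts at 0 to 0.8, caught in the thread, and takes 0.12 N m. At 2.2 the elbow's shoulder meets the sealing ring and resistance jumps; further tightening turns elbow and ring together, read by seal
- seal (a joint): Turn of the elbow beyond first resistance, rad, 0 at the start, clockwise, hard stop at 1.8. It takes 0.6 N m and 0.35 N m more per rad (8 to 11 N pushed 100 mm from the axis). The elbow faces the stub at 0.6 to 1.4 of it. It stays where it is left, without springing back
- leg_end (a point): Centre of the open end of the elbow, a bent galvanised steel conduit 25 mm in diameter with a hexagon (41 mm across the corners) over the hub. Its leg is level, straight from 30 to 130 mm from the hub's axis; this point is 130 mm from the axis, 110 to 112 mm above the bench. x points outward along the leg, z up. Nothing stands over the elbow
- hub_mouth (a point): Centre of the top face of the female threaded hub, on the vertical axis about which the elbow turns, 62 mm above the bench. Fixed equipment up to 125 mm high stands along the far edge of the bench (x beyond 0.75) and its sides (y beyond 0.52 either way)
- entry_box: Antenna entry box, cast aluminium, 110 x 110 x 46 mm, with the hub (52 mm across) on its top; clamped to the bench by a 150 mm flange along its y. Origin on the bench under the hub's axis. Fixed
- pull_box: Fixed grey steel pull box with the conduit stub. Origin on the bench exactly under the hub's axis, x along the run, away from the hub. The stub (25 mm diameter, level, axis 110 mm up, in line with the hub's axis) runs from 142 to 235 mm along x, a 42 mm nut from 228 mm; the box is 110 (x) x 120 (y) x 150 mm high, centre 290 mm along x, foot 160 mm wide
- stub_end (a point): Centre of the open end of the stub, 142 mm from the hub's axis, 110 mm above the bench, 12 mm from the elbow's end when the two face. x along the stub, away from the hub, z up
- gap_mid (a point): Point on the stub's axis halfway across the gap between the faced pipe ends, 136 mm from the hub's axis, 110 mm above the bench; x along the stub, z up
- clip: The joint clip to use, the larger of two alike: open C-section steel sleeve, 90 mm long (x), 41 mm wide (y), 37 mm high, 0.14 kg, loose, standing mouth down. Inside 31 mm wide, 32 mm deep from mouth to underside of the 5 mm top; walls 5 mm, splayed inside to 37 mm at the mouth. Origin at the centre of its underside, z up. Take it across its width; either way round is right
- clip_seat (a point): Point in the clip's bore 19.5 mm above its mouth: it lies on the conduit's axis when the clip rests fully home on the pipe. x along the bore
- small_clip: Like the clip but too small for this conduit: 60 mm long, 28 mm wide, 26 mm high. Loose; leave it. Origin at the centre of its underside
- coupling: Closed steel tube, 36 mm in diameter, 70 mm high, standing on end. Loose; leave it. Origin at the centre of its underside
- locknut: Steel ring, 42 mm in diameter, 8 mm high, flat on the bench. Loose; leave it. Origin at the centre of its underside
- screwdriver: Screwdriver, 200 mm, lying flat. Loose; leave it. Origin at its middle
- spanner: Spanner, 180 mm, lying flat. Loose; leave it. Origin at its middle
- microphone: Black hand microphone, about 52 x 125 x 28 mm, lying flat. Loose; leave it. Origin at the centre of its underside
- mug: White mug, 80 mm in diameter, 95 mm high. Loose; leave it. Origin at the centre of its underside
- bottle: Green glass bottle, 60 mm in diameter, 190 mm high. Loose; leave it. Origin at the centre of its underside

How it is judged:
On the way, in this order (a step that is already met when the one before it is completed fails the run):
1. the elbow is screwed down stiff and its open end squarely faces the stub, with the clip still off (y of leg_end in the frame of stub_end between -0.005 and 0.005 m and value of joint elbow above 2.1 rad and value of joint seal above 0.4 rad and angle between the x axis of leg_end and the x axis of stub_end, either way round below 0.05 rad), for 0.2 s.
2. the clip rests fully home over both pipe ends (x of clip_seat in the frame of gap_mid between -0.015 and 0.015 m and y of clip_seat in the frame of gap_mid between -0.005 and 0.005 m and z of clip_seat in the frame of gap_mid between -0.004 and 0.004 m and angle between the x axis of clip and the x axis of gap_mid, either way round below 0.09 rad and angle between clip's own z axis and vertical below 0.2 rad), for 0.2 s.
At the end, for the whole second after the job is handed in: Elbow joint over 2.1, seal over 0.4; elbow end within 5 mm sideways of the stub axis, leg within 0.05 rad; clip at rest over both ends: bore point within 15 mm along, 5 mm sideways, 4 mm in height of the gap middle, within 0.09 rad of the stub direction, upright within 0.2 rad (all of step 1 and all of step 2 and linear speed of clip below 0.02 m/s); the robot touches nothing.
It fails at once if the elbow is turned past the stub by more than 8 mm at its end (value of joint seal above 0.3 rad and y of leg_end in the frame of stub_end below -0.008 m).
It fails at once if another loose thing on the bench is moved more than 30 mm (distance of any of small_clip, coupling, locknut, screwdriver, spanner, microphone, mug, bottle from where it was at the start of the episode above 0.03 m).
It also fails if it takes over 67 s, if anything falls off the work surface, if the arm or the gripper's body presses on something with over 40 N, if the wrist force passes 120 N, or if a joint passes its speed limit or range.

## Working session

There is one attempt and no reset: what is moved stays moved. The work goes in short steps, each a Python script; the robot and the scene stay as the last script left them, time stands still between calls to the robot, and variables do not carry over. Pictures are saved under pics/ and viewed, at most 10 in all, crops included, and the job is handed in when it is done.

```bash
mkdir -p pics; ls; python3 - <<'E'
from workcell import r, camrig, solver, claw
import cv2,numpy as np
for n in("side","top"):
    cv2.imwrite(f"pics/{n}0.png",camrig.get_image(n)[:,:,::-1]); m=camrig.camera_model(n); print(n,np.round(m["K"],1).tolist(),np.round(m["R"],3).tolist(),np.round(m["t"],3), "C",np.round(-m["R"].T@m["t"],3))
s=r.read_state();print(s)
E
```

```text
pics
workcell.py
side [[481.8, 0.0, 323.7], [0.0, 481.8, 202.3], [0.0, 0.0, 1.0]] [[-0.927, -0.375, 0.008], [-0.264, 0.636, -0.726], [0.267, -0.675, -0.688]] [0.44  0.207 1.197] C [0.143 0.841 0.97 ]
top [[370.2, 0.0, 319.7], [0.0, 370.2, 201.0], [0.0, 0.0, 1.0]] [[0.075, -0.997, 0.004], [-0.974, -0.074, -0.215], [0.215, 0.013, -0.977]] [-0.034  0.504  1.207] C [ 0.234 -0.012  1.287]
{'time_s': 0.1, 'joint_positions': array([ 9.99998678e-01,  3.42684242e-01,  1.52491947e+00, -7.04820062e-08,
        1.27542235e+00, -1.46023590e-01]), 'dq': array([-0.00028571, -0.0020306 , -0.00528732,  0.00187955, -0.00063933,
       -0.00097963]), 'tau': array([ 3.15200792e-03, -4.34446657e+01, -2.46491700e+01,  6.00972703e-05,
        4.52119726e-03, -3.31455328e-05]), 'eef_pos': array([0.21615315, 0.4780396 , 0.23067998]), 'eef_rot': array([ 2.10793828e-01,  9.77530280e-01, -6.71173512e-04, -2.51378470e-04]), 'contact_force': array([ 0.2832409 , -0.06440656,  0.77252721]), 'torque': array([0.0094701 , 0.01877706, 0.02168263]), 'grip_force': 0.0, 'grip_width': 0.08506979199808813}
```

View pics/top0.png

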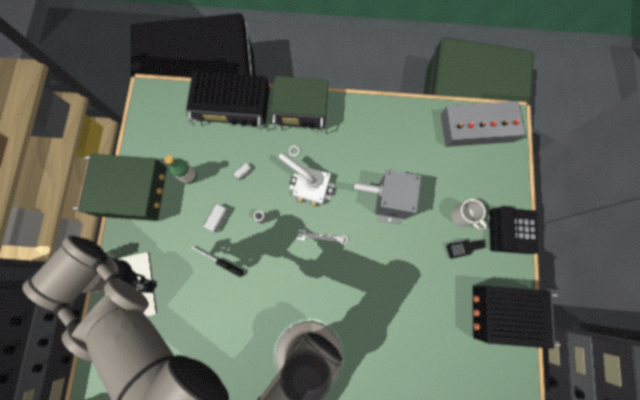

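View pics/side0.png

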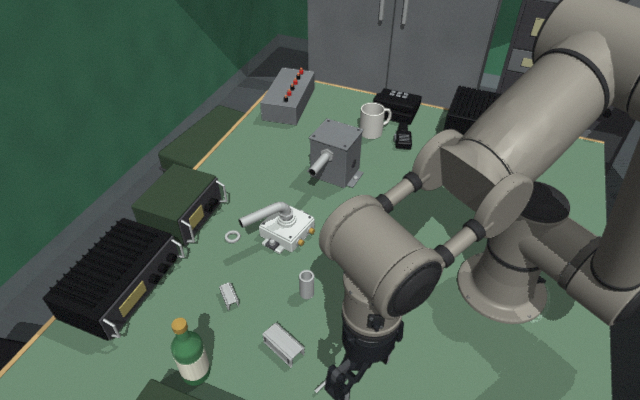

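The top view shows the elbow hub at about (313,183) with its leg end at (282,155). The stub end is at (355,187), the pull box at (398,193), the clip at (215,217) and the small clip at (243,171). In the side view the clip is at (283,343), the leg end at (243,222) and the stub end at (314,170). Next I'll enlarge crops for exact pixels.

```bash
python3 - <<'E'
import cv2,numpy as np
def crop(n,x,y,w,h,s,o):
    im=cv2.imread(f"pics/{n}0.png")[y:y+h,x:x+w]; im=cv2.resize(im,None,fx=s,fy=s,interpolation=cv2.INTER_CUBIC)
    for i in range(0,w,20):
        cv2.line(im,(i*s,0),(i*s,6),(0,0,255),1);cv2.putText(im,str(x+i),(i*s,16),0,.35,(0,0,255),1)
    for j in range(0,h,20):
        cv2.line(im,(0,j*s),(6,j*s),(0,0,255),1);cv2.putText(im,str(y+j),(8,j*s+4),0,.35,(0,0,255),1)
    cv2.imwrite(f"pics/{o}.png",im)
crop("top",200,135,200,110,4,"ct"); crop("side",210,130,150,145,4,"cs1"); crop("side",205,270,110,100,5,"cs2")
E
```

```text
(no output)
```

View pics/ct.png

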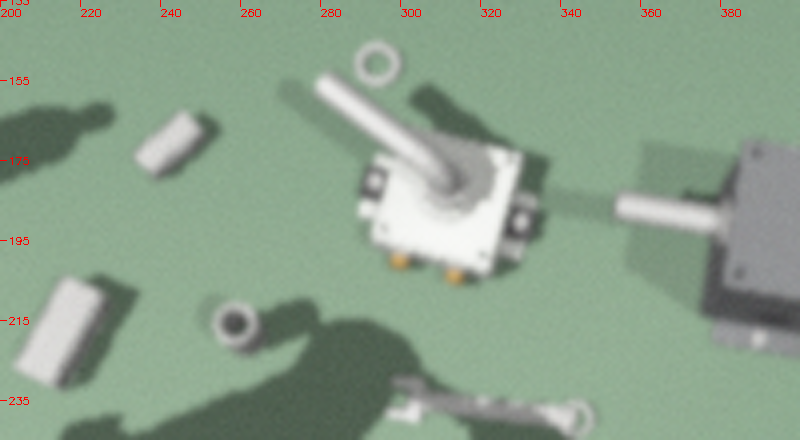

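View pics/cs1.png

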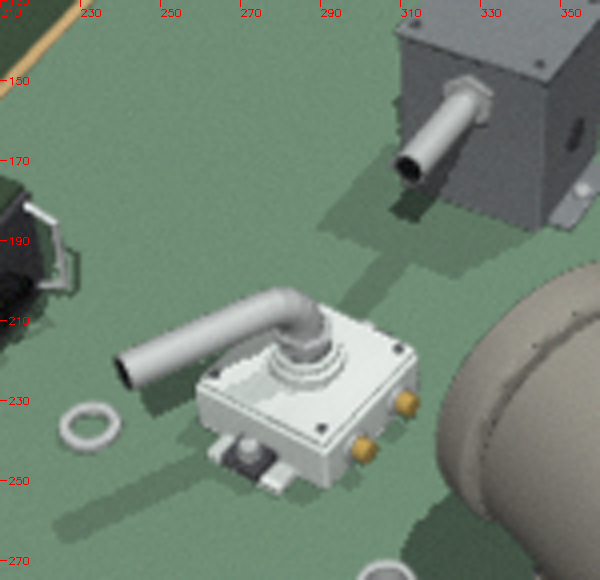

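View pics/cs2.png

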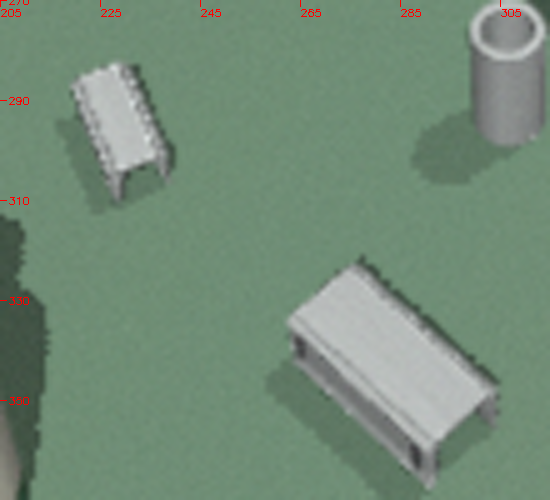

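The crops give these pixels:
- **Clip top-face corners (side):** (276.2,322.8), (304,348), (291.4,358.6), (262.8,334.4).
- **Clip blob (top):** around (215,218).
- **Pipe ends (side):** stub end (312.2,172), leg end (241.2,222.8).
- **Pipe ends (top):** stub end (354.3,186.5), leg end (280.5,156).

Now I'll refine with saturation masks.

```bash
cat > h.py <<'E'
import cv2,numpy as np
from workcell import r, camrig, solver, claw
def cam(n): m=camrig.camera_model(n); return np.array(m["K"]),np.array(m["R"]),np.array(m["t"])
def ray(n,p):
    K,R,t=cam(n); d=R.T@np.linalg.solve(K,[p[0],p[1],1.]); return -R.T@t,d/np.linalg.norm(d)
def plane(n,p,z):
    c,d=ray(n,p); return c+d*(z-c[2])/d[2]
def tri(pt,ps):
    A=np.zeros((3,3));b=np.zeros(3);rs=[ray("top",pt),ray("side",ps)]
    for c,d in rs: P=np.eye(3)-np.outer(d,d);A+=P;b+=P@c
    X=np.linalg.solve(A,b); return X,max(np.linalg.norm(np.cross(X-c,d)) for c,d in rs)
def proj(n,X): K,R,t=cam(n); q=K@(R@np.asarray(X)+t); return q[:2]/q[2]
def mask(im,box,smax=45):
    hsv=cv2.cvtColor(im,cv2.COLOR_RGB2HSV); m=((hsv[...,1]<smax)&(hsv[...,2]>75)).astype(np.uint8)
    o=np.zeros_like(m);x0,y0,x1,y1=box;o[y0:y1,x0:x1]=m[y0:y1,x0:x1]; return o
def axis(n,im,poly,smax=45):
    """pipe centre line: fit of mask pixels inside a hand polygon"""
    m=mask(im,(0,0,640,400),smax);k=np.zeros_like(m);cv2.fillPoly(k,[np.int32(poly)],1)
    p=np.argwhere(m&k)[:,::-1].astype(np.float32); v=cv2.fitLine(p,cv2.DIST_L2,0,.01,.01).ravel()
    a,b=v[2:],v[2:]+20*v[:2]; d=np.cross(ray(n,a)[1],ray(n,b)[1]); return v,d/np.linalg.norm(d),len(p)
def line3(nt,ns):
    d=np.cross(nt,ns);d/=np.linalg.norm(d);ct=ray("top",(0,0))[0];cs=ray("side",(0,0))[0]
    X=np.linalg.solve(np.array([nt,ns,d]),[nt@ct,ns@cs,d@np.array([.6,0,.11])]); return X,d
E
python3 - <<'E'
from h import *
np.set_printoptions(precision=4,suppress=True)
L=lambda n:cv2.imread(f"pics/{n}0.png")[:,:,::-1].copy()
t,s=L("top"),L("side")
print("stubend",tri((354.8,186.5),(312.2,172.)),"legend",tri((281,156.2),(241.2,222.8)))
for nm,pt,ps in [("stub",[(353,180),(374,182),(374,196),(353,193)],[(306,170),(323,148),(335,160),(316,178)]),("leg",[(277,155),(283,150),(306,168),(299,174)],[(236,218),(272,199),(277,211),(242,230)])]:
    vt,nt,k1=axis("top",t,pt);vs,ns,k2=axis("side",s,ps);X,d=line3(nt,ns);print(nm,X,d,np.degrees(np.arctan2(d[1],d[0])),k1,k2,vt,vs)
for n,im,b in(("top",t,(198,198,232,238)),("side",s,(258,318,308,372))):
    m=mask(im,b,50);c=max(cv2.findContours(m,0,2)[0],key=cv2.contourArea);rc=cv2.minAreaRect(c);bx=cv2.boxPoints(rc);print(n,rc,bx.tolist())
    M=cv2.moments(c);print(M["m10"]/M["m00"],M["m01"]/M["m00"],plane(n,rc[0],.037),[plane(n,q,.037)[:2] for q in bx])
hand=[(276.2,322.8),(304,348),(291.4,358.6),(262.8,334.4)]
print("sidecorn",[plane("side",q,.037)[:2] for q in hand])
handt=[(217,204.5),(226.2,207.5),(214.5,232),(204.2,226.5)]
print("topcorn",[plane("top",q,.037)[:2] for q in handt])
print("clip tri",[tri(a,b) for a,b in ((handt[1],hand[0]),(handt[3],hand[2]),(handt[2],hand[3]),(handt[0],hand[1]))])
print("coupling",plane("top",(258.5,216),.07),"locknut",plane("top",(294.5,151),.008),"small",plane("top",(242,171),.026))
E
```

```text
stubend (array([ 0.553 , -0.1087,  0.1054]), np.float64(0.00124394077711179)) legend (array([0.6373, 0.1437, 0.1093]), np.float64(0.0008080126315239688))
stub [ 0.562  -0.0025  0.1461] [-0.1192 -0.9739 -0.1933] -96.97548882498081 310 328 [  0.9704   0.2416 363.4581 187.8129] [  0.7809  -0.6247 321.2195 161.1616]
leg [0.5635 0.0255 0.1076] [-0.5727 -0.8193  0.0255] -124.95386934403993 273 417 [  0.7877   0.6161 291.5861 162.0037] [  0.9129  -0.4081 258.0432 214.753 ]
top ((214.5, 217.5), (39.0, 33.0), 90.0) [[198.0, 198.0], [231.0, 198.0], [231.0, 237.0], [198.0, 237.0]]
214.5 217.5 [0.4242 0.3583 0.037 ] [array([0.4878, 0.4245]), array([0.4965, 0.3107]), array([0.3621, 0.2936]), array([0.3537, 0.4048])]
side ((283.02264404296875, 344.520751953125), (46.563568115234375, 26.537548065185547), 42.51044845581055) [[256.89434814453125, 338.5697937011719], [274.826416015625, 319.0075378417969], [309.15093994140625, 350.4717102050781], [291.2188720703125, 370.0339660644531]]
282.36027280477407 343.23358908780904 [0.4192 0.3702 0.037 ] [array([0.4777, 0.3788]), array([0.4635, 0.3199]), array([0.3618, 0.3618]), array([0.3785, 0.4164])]
sidecorn [array([0.4564, 0.3276]), array([0.3743, 0.3607]), array([0.3888, 0.3931]), array([0.4705, 0.3648])]
topcorn [array([0.47  , 0.3559]), array([0.4619, 0.3229]), array([0.3747, 0.3516]), array([0.3908, 0.389 ])]
clip tri [(array([0.4609, 0.3241, 0.0305]), np.float64(0.002238955657636159)), (array([0.3908, 0.3906, 0.0317]), np.float64(0.0005985136983552761)), (array([0.4183, 0.3632, 0.051 ]), np.float64(0.04695073100280028)), (array([0.4249, 0.3531, 0.0254]), np.float64(0.0465472469264689))]
coupling [0.4353 0.203  0.07  ] locknut [0.6947 0.1097 0.008 ] small [0.5994 0.2871 0.026 ]
```

```bash
cat >> h.py <<'E'
def mask(im,box,smax=0):
    """grey on green: Otsu on Lab a* in the box, upsampled picture not needed"""
    x0,y0,x1,y1=box; a=cv2.cvtColor(im,cv2.COLOR_RGB2LAB)[...,1]; a=cv2.GaussianBlur(a,(3,3),.7)
    o=np.zeros(a.shape,np.uint8); o[y0:y1,x0:x1]=cv2.threshold(a[y0:y1,x0:x1].copy(),0,1,cv2.THRESH_OTSU)[1]; return o
def axis(n,im,poly,smax=0):
    q=np.int32(poly);x0,y0=q.min(0)-4;x1,y1=q.max(0)+4
    m=mask(im,(x0,y0,x1,y1));k=np.zeros_like(m);cv2.fillPoly(k,[q],1)
    p=np.argwhere(m&k)[:,::-1].astype(np.float32); v=cv2.fitLine(p,cv2.DIST_L2,0,.01,.01).ravel()
    a,b=v[2:],v[2:]+20*v[:2]; d=np.cross(ray(n,a)[1],ray(n,b)[1]); return v,d/np.linalg.norm(d),len(p)
E
python3 - <<'E'
from h import *
np.set_printoptions(precision=4,suppress=True)
L=lambda n:cv2.imread(f"pics/{n}0.png")[:,:,::-1].copy()
t,s=L("top"),L("side")
S=[("stub",[(351,180),(374,180),(374,198),(351,194)],[(306,172),(312,160),(335,155),(316,178)],[(306,168),(323,148),(335,160),(316,180)]),("leg",[(275,155),(283,148),(306,166),(297,176)],0,[(236,218),(262,203),(267,217),(242,230)])]
for nm,pt,_,ps in S:
    vt,nt,k1=axis("top",t,pt);vs,ns,k2=axis("side",s,ps);X,d=line3(nt,ns);print(nm,X,d,np.degrees(np.arctan2(d[1],d[0])),k1,k2,vt,vs)
    # plan lines of each view on z=.110 / .1125
    for n,v in(("top",vt),("side",vs)):
        a,b=plane(n,v[2:],.111),plane(n,v[2:]+10*v[:2],.111);print(n,a,np.degrees(np.arctan2(*(b-a)[1::-1])))
out=[]
for n,im,b in(("top",t,(198,198,232,238)),("side",s,(255,315,311,375))):
    m=mask(im,b);c=max(cv2.findContours(m,0,2)[0],key=cv2.contourArea);rc=cv2.minAreaRect(c);print(n,rc,[plane(n,q,.037)[:2] for q in cv2.boxPoints(rc)])
    z=cv2.resize(im[b[1]:b[3],b[0]:b[2]],(480,480),interpolation=cv2.INTER_CUBIC);z2=cv2.resize(m[b[1]:b[3],b[0]:b[2]]*255,(300,300),interpolation=0)
mm=np.zeros((400,640),np.uint8)
A=np.hstack([cv2.resize(mask(t,(275,145,380,210))[145:210,275:380]*255,(400,250),interpolation=0),cv2.resize(mask(s,(235,145,335,235))[145:235,235:335]*255,(400,250),interpolation=0)])
B=np.hstack([cv2.resize(mask(t,(198,198,232,238))[198:238,198:232]*255,(400,300),interpolation=0),cv2.resize(mask(s,(255,315,311,375))[315:375,255:311]*255,(400,300),interpolation=0)])
cv2.imwrite("pics/masks.png",np.vstack([A,B]))
E
```

```text
stub [ 0.5759 -0.0082  0.057 ] [-0.1394 -0.967   0.2132] -98.20550312371054 181 456 [  0.9883   0.1527 364.221  187.2376] [  0.5817  -0.8134 320.4627 163.8048]
top [ 0.55   -0.1394  0.111 ] -94.74892944788793
side [ 0.5442 -0.1447  0.111 ] -91.88229991624914
leg [0.5575 0.0324 0.113 ] [-0.6033 -0.7963  0.0426] -127.14949178176337 241 303 [  0.765    0.644  291.2324 163.3817] [  0.9194  -0.3932 252.8581 217.528 ]
top [0.6135 0.1069 0.111 ] -126.66541265349987
side [0.6193 0.1178 0.111 ] -124.86050014271898
top ((216.2122802734375, 217.61795043945312), (16.12334442138672, 28.847190856933594), 29.05460548400879) [array([0.3909, 0.396 ]), array([0.4817, 0.3604]), array([0.458 , 0.3084]), array([0.3679, 0.3446])]
side ((283.0000305175781, 343.5000305175781), (43.133514404296875, 24.748735427856445), 45.0) [array([0.4752, 0.3736]), array([0.4595, 0.3197]), array([0.3665, 0.3625]), array([0.3841, 0.4127])]
```

View pics/masks.png

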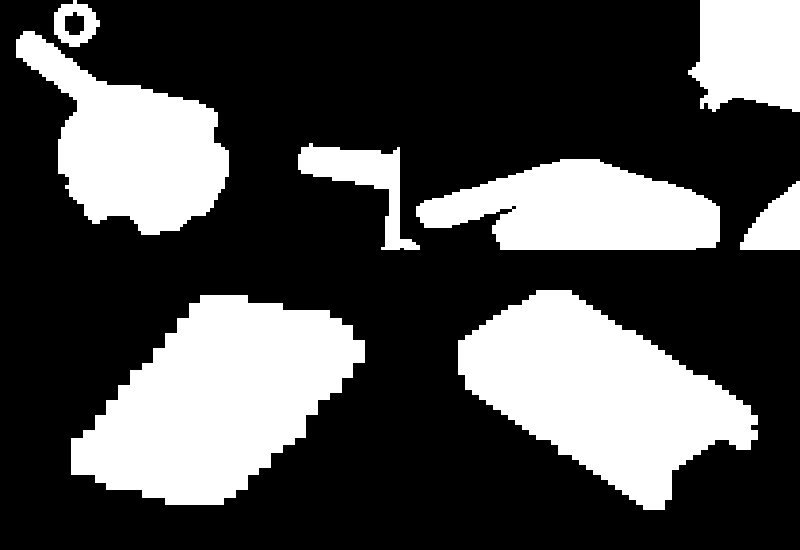

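The masks are clean in the top view, giving stub and leg centrelines (stub fit through (364.2,187.2), end at column 353.5). In the side view the stub mask leaks into the pull box, so I use the hand-picked ellipse centres there. I'll fit the hub and both directions from these points.

```bash
python3 - <<'E'
from h import *
from scipy.optimize import least_squares
np.set_printoptions(precision=4,suppress=True)
def pt(h,a,s,z): return np.array([h[0]+s*np.cos(a),h[1]+s*np.sin(a),z])
obsE=[("top","S",142,.110,(353.7,185.7)),("side","S",142,.110,(312.2,172.)),("top","L",130,.1115,(280.5,155.6)),("side","L",130,.1115,(241.2,222.8)),("side","S",0,.062,(286.5,219.3)),("top","S",220,.110,(373.5,188.7)),("side","S",200,.110,(324.7,157.5)),("top","L",80,.1115,(291.2,163.4)),("side","L",90,.1115,(252.9,217.5))]
def f(p):
    o=[]
    for n,k,s,z,q in obsE:
        a=p[2] if k=="S" else p[3]
        e=proj(n,pt(p,a,s/1e3,z))-q
        if s in(220,200,80,90): # only across the line
            d=proj(n,pt(p,a,s/1e3+.01,z))-proj(n,pt(p,a,s/1e3,z));d/=np.linalg.norm(d);e=np.array([d[0]*e[1]-d[1]*e[0]])
        o.append(e)
    f.o=o;return np.concatenate(o)
R=least_squares(f,[.56,.03,-1.65,.93],loss="soft_l1");f(R.x);print(R.x,np.degrees(R.x[2:]))
for a,b in zip(obsE,f.o):print(a[:3],b)
# clip: side corners & top corners, least squares over x,y,yaw at z=.037
hand=[(276.2,322.8),(304,348),(291.4,358.6),(262.8,334.4)];C=[(45,-20.5),(-45,-20.5),(-45,20.5),(45,20.5)]
def g(p):
    c,s=np.cos(p[2]),np.sin(p[2]);q=[np.array([p[0]+(c*a-s*b)/1e3,p[1]+(s*a+c*b)/1e3,.037]) for a,b in C]
    return np.concatenate([proj("side",X)-h for X,h in zip(q,hand)])
def gt(p,ht=[(226.5,207.5),(214.5,232),(204.2,226.5),(217,204.5)]):
    c,s=np.cos(p[2]),np.sin(p[2]);q=[np.array([p[0]+(c*a-s*b)/1e3,p[1]+(s*a+c*b)/1e3,.037]) for a,b in C]
    return np.concatenate([proj("top",X)-h for X,h in zip(q,ht)])
for k in(g,gt,lambda p:np.concatenate([g(p),gt(p)])):
    R=least_squares(k,[.42,.36,-.37]);print("clip",R.x,np.degrees(R.x[2]),R.fun)
E
```

```text
[ 0.5648  0.0381 -1.659   0.9735] [-95.0548  55.7747]
('top', 'S', 142) [-0.4492  0.1484]
('side', 'S', 142) [-0.1155  0.0582]
('top', 'L', 130) [-0.1681 -0.0691]
('side', 'L', 130) [-0.3789 -0.0604]
('side', 'S', 0) [ 0.5349 -2.8962]
('top', 'S', 220) [0.38]
('side', 'S', 200) [-0.4346]
('top', 'L', 80) [-0.4073]
('side', 'L', 90) [0.0412]
clip [ 0.4226  0.3614 -0.3639] -20.849247366310035 [-0.1276 -0.636   0.8938 -0.7875 -0.2645  1.578  -0.5107 -0.3368]
clip [ 0.4244  0.3546 -0.3547] -20.321336911318905 [ 0.5308  0.7616  0.1727 -0.0894 -0.1884  0.4122 -0.5167 -1.1019]
clip [ 0.4234  0.3592 -0.3619] -20.735839246127803 [-0.0554 -1.5292  0.9808 -1.8145 -0.1245  0.5306 -0.3903 -1.245  -0.7653
  1.0267 -1.3133  0.1032 -1.6295  0.5251 -1.7701 -0.9147]
```

```bash
cat >> h.py <<'E'
from scipy.spatial.transform import Rotation
np.set_printoptions(precision=4,suppress=True)
HUB=np.array([.5648,.0381]);AS=np.radians(-95.05);AL=np.radians(55.8);CLIP=(.4234,.3592,-.3619)
def q(th): # tool down, tool x along heading th
    c,s=np.cos(th),np.sin(th); return Rotation.from_matrix(np.array([[c,s,0],[s,-c,0],[0,0,-1.]])).as_quat()
u=lambda a:np.array([np.cos(a),np.sin(a)]); t=lambda a:np.array([np.sin(a),-np.cos(a)])
def P(a,rad,off,z): return np.r_[HUB+rad*u(a)+off*t(a),z]
E
python3 - <<'E'
from h import *
for flip in(0,np.pi):
    print("flip",flip)
    for a in np.linspace(AL,AS,7):
        j=solver.solve_ik(P(a,.115,-.024,.095),q(a-np.pi/2+flip));print(None if j is None else np.array(j))
    print("probe",solver.solve_ik(P(AS,.16,-.05,.095),q(AS-np.pi/2+flip)), "place",solver.solve_ik(P(AS,.136,0,.095),q(AS+flip)),"pick",solver.solve_ik(np.r_[CLIP[:2],.005],q(CLIP[2]+flip)))
E
```

```text
flip 0
[ 0.114   0.6522  1.3992 -0.      1.0902  2.2817]
[ 0.0626  0.711   1.282  -0.      1.1486  2.6691]
[-0.005   0.7442  1.215  -0.      1.1824  3.0404]
[-0.0799  0.7453  1.2127 -0.      1.1836 -2.879 ]
[-0.1543  0.7142  1.2755 -0.      1.1519 -2.5146]
[-0.2196  0.6569  1.3899 -0.      1.0948 -2.1411]
[-0.2662  0.5831  1.5341 -0.      1.0244 -1.7488]
probe [-0.3312  0.6302  1.4424 -0.      1.069  -1.8138] place [-0.3109  0.548   1.6013 -0.      0.9923  2.9189] pick [ 0.5655  0.6699  1.6859 -0.      0.7858  2.4982]
flip 3.141592653589793
[ 0.114   0.6522  1.3992 -0.      1.0902 -0.8599]
[ 0.0626  0.711   1.282  -0.      1.1486 -0.4725]
[-0.005   0.7442  1.215  -0.      1.1824 -0.1012]
[-0.0799  0.7453  1.2127 -0.      1.1836  0.2626]
[-0.1543  0.7142  1.2755 -0.      1.1519  0.627 ]
[-0.2196  0.6569  1.3899 -0.      1.0948  1.0005]
[-0.2662  0.5831  1.5341 -0.      1.0244  1.3927]
probe [-0.3312  0.6302  1.4424 -0.      1.069   1.3278] place [-0.3109  0.548   1.6013 -0.      0.9923 -0.2227] pick [ 0.5655  0.6699  1.6859 -0.      0.7858 -0.6434]
```

```bash
python3 - <<'E'
from h import *
Q=q(AS+np.pi/2)
claw.command_gripper(0.0)
r.reach(P(AS,.16,-.055,.18),Q); r.move_straight(P(AS,.16,-.055,.095))
hit=r.move_straight(P(AS,.16,0,.095),speed=.03,max_force=8)
s=r.read_state();e=s["eef_pos"];print(hit,e,"lat",(e[:2]-HUB)@t(AS),"along",(e[:2]-HUB)@u(AS),s["contact_force"],s["time_s"],s["grip_width"])
r.move_straight(P(AS,.16,-.05,.095)); r.move_straight(P(AS,.16,-.05,.17),speed=.2); print(r.read_state()["time_s"])
E
```

```text
True [ 0.5755 -0.1236  0.0951] lat -0.024910181488295043 along 0.16008746231506166 [ 2.9432 -0.1235  0.9904] 5.2083 -4.366248113754086e-05
6.0583
```

```bash
python3 - <<'E'
from h import *
OFF=-.0249; rad=.115
r.reach(P(AL,rad,-.06,.17),q(AL+np.pi/2)); r.move_straight(P(AL,rad,-.06,.095),speed=.2)
r.move_straight(P(AL,rad,OFF-.004,.095))
A=np.linspace(AL,AS+np.radians(8),15)
for a in A:
    r.move_straight(P(a,rad,OFF,.095),q(a+np.pi/2),speed=.08)
    s=r.read_state();e=s["eef_pos"][:2];print(round(np.degrees(a),1),(e-P(a,rad,OFF,0)[:2])@t(a)*1e3,s["contact_force"][:2]@t(a),np.linalg.norm(s["contact_force"]),s["time_s"])
for n in("top","side"): cv2.imwrite(f"pics/{n}1.png",camrig.get_image(n)[:,:,::-1])
E
```

```text
55.8 -0.2654127700838935 -0.01410007717758712 0.3891274061802898 9.05
45.6 -0.37219682585274566 0.2670282459980531 1.0573745791621965 9.4583
35.4 -0.4703216822089359 -0.7334261008901477 0.838681449993816 9.8667
25.2 -0.4936944695161723 0.05034965597960526 0.4653800058567008 10.275
15.0 -0.483399491792386 -0.441273576450709 0.5152762036248867 10.6833
4.8 -0.46578014921009686 0.34657762029720507 0.3996154793053817 11.0917
-5.4 -0.4782054290349127 0.1931625944687481 0.9089325997540593 11.5
-15.6 -0.4855078571822473 -0.16539155324064103 0.449829486109768 11.9083
-25.8 -0.49272749891374995 0.38354820644351806 0.6163996078948102 12.3167
-36.0 -0.773642923758127 -1.0731862540801669 1.4253017123035803 12.725
-46.2 -0.5779795600523002 -2.8016570988113116 3.583599813165292 13.1333
-56.4 -0.4626673496991928 -3.3220990536039223 4.0190614772760584 13.5417
-66.6 -0.5198404662597199 -3.832641265888005 5.349280335942985 13.95
-76.8 -0.6370839581695096 -4.472454789961223 5.3227810507524245 14.3583
-87.1 -0.881254125701558 -4.262060122211011 4.983432646693453 14.7667
```

```bash
python3 - <<'E'
from h import *
OFF=-.0249; rad=.115;Q=q(AS+np.pi/2)
lat=lambda:((r.read_state()["eef_pos"][:2]-HUB)@t(AS))
r.move_straight(P(AS,rad,OFF-.004,.095),Q,speed=.03); print(lat())
c=OFF-.0003
for k in range(3):
    r.move_straight(P(AS,rad,c,.095),speed=.02); l=lat(); print(l); 
    if l>OFF-.0006: break
    c+=OFF-.0003-l
print(r.read_state()["contact_force"])
r.move_straight(P(AS,rad,-.06,.095),speed=.15); r.move_straight(P(AS,rad,-.09,.2),speed=.3)
for n in("top","side"): cv2.imwrite(f"pics/{n}1.png",camrig.get_image(n)[:,:,::-1])
t1,s1=(cv2.imread(f"pics/{n}1.png") for n in("top","side"))
z=np.hstack([cv2.resize(t1[160:220,290:390],(400,240),interpolation=2),cv2.resize(s1[145:235,255:355],(400,360),interpolation=2)[:240]])
z=np.zeros((360,800,3),np.uint8);z[:240,:400]=cv2.resize(t1[160:220,290:390],(400,240),interpolation=2);z[:,400:]=cv2.resize(s1[145:235,255:355],(400,360),interpolation=2)
cv2.imwrite("pics/c1.png",z);print(r.read_state()["time_s"])
E
```

```text
-0.03062849612286798
-0.027369400743657176
-0.025393729982105873
[ 8.9524  1.6042 -2.2101]
17.0417
```

View pics/c1.png

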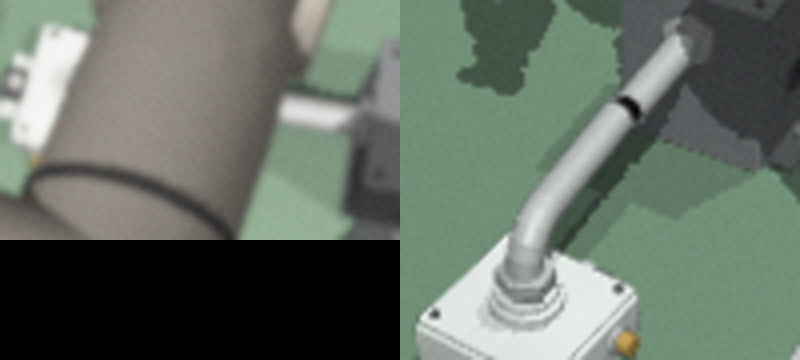

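The side view shows leg and stub collinear across a narrow dark gap at crop pixel (628,107); the arm hides the joint in the top view. I'll pick up the clip and check the alignment from the top on the way.

```bash
python3 - <<'E'
from h import *
Qc=q(CLIP[2]+np.pi)
r.reach(np.r_[CLIP[:2],.15],Qc); claw.command_gripper(.085)
im=camrig.get_image("top"); cv2.imwrite("pics/top2.png",im[:,:,::-1])
for nm,pl in(("leg",[(329,176),(348,178),(348,194),(329,192)]),("stub",[(353,178),(374,180),(374,198),(353,194)])):
    v,n,k=axis("top",im,pl);a,b=plane("top",v[2:],.110),plane("top",v[2:]+10*v[:2],.110);print(nm,k,v,(a[:2]-HUB)@t(AS)*1e3,(a[:2]-HUB)@u(AS),np.degrees(np.arctan2(*(b-a)[1::-1])))
r.move_straight(np.r_[CLIP[:2],.007],speed=.12,max_force=10)
claw.command_gripper(0.03,force=50)
s=r.read_state();print(s["grip_width"],s["grip_force"],s["eef_pos"])
r.move_straight(np.r_[CLIP[:2],.09],speed=.15)
for n in("side","top"): cv2.imwrite(f"pics/{n}3.png",camrig.get_image(n)[:,:,::-1])
s3=cv2.imread("pics/side3.png");t2=cv2.imread("pics/top2.png")
z=np.zeros((400,800,3),np.uint8);z[:240,:400]=cv2.resize(t2[160:220,290:390],(400,240),interpolation=2);z[:,400:]=s3[0:400,120:520]
cv2.imwrite("pics/c2.png",z);s=r.read_state();print(s["grip_width"],s["grip_force"],s["time_s"])
E
```

```text
leg 223 [  0.9928  -0.12   336.9821 183.1301] -0.382055316204434 0.08777943828302064 -78.52818088518906
stub 204 [  0.9789   0.2043 363.7255 186.7598] -2.5400724147573372 0.1763626856868913 -97.8725809947163
0.04036831208394485 50.173155069351196 [0.4237 0.3595 0.0075]
0.04015578846518207 50.368303656578064 22.3083
```

View pics/c2.png

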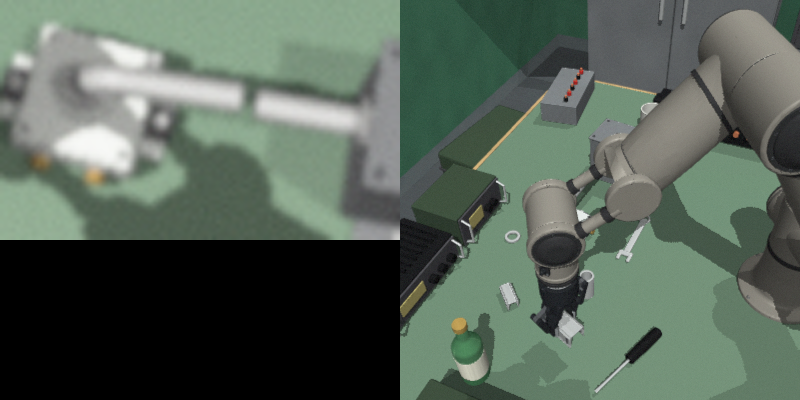

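```bash
python3 - <<'E'
from h import *
im=cv2.imread("pics/top2.png")[:,:,::-1].copy()
a=cv2.cvtColor(im,cv2.COLOR_RGB2LAB)[...,1].astype(float)
def centre(c,y0):
    y=np.arange(y0-9,y0+10);p=a[y,c];lo=(p[:2].mean()+p[-2:].mean())/2;h=(lo+np.sort(p)[-4:].mean())/2
    up=np.where(p>h)[0];i,j=up[0],up[-1]
    e1=y[i]-(p[i]-h)/(p[i]-p[i-1]) if i else np.nan; e2=y[j]+(p[j]-h)/(p[j]-p[j+1]) if j<18 else np.nan
    return e1,e2
for nm,cs,f in(("leg",range(333,350),lambda c:round(183+.13*(c-336))),("stub",range(355,374),lambda c:round(186.5+.15*(c-362)))):
    d=[]
    for c in cs:
        e=centre(c,f(c)); 
        if 5<e[1]-e[0]<14:d.append((c,*e))
    d=np.array(d);m=(d[:,1]+d[:,2])/2;k=np.polyfit(d[:,0],m,1);res=m-np.polyval(k,d[:,0]);print(nm,len(d),"slope",k[0],"at352",np.polyval(k,352),"res",res.std(),"width",(d[:,2]-d[:,1]).round(1))
    X=[plane("top",(c,y),.110) for c,y in zip(d[:,0],m)];X=np.array(X)
    L=np.polyfit((X[:,:2]-HUB)@u(AS),(X[:,:2]-HUB)@t(AS)*1e3,1);print(" lateral at .13,.16:",np.polyval(L,[.115,.13,.16]))
print([proj("top",P(AS,s,0,.11)) for s in(0,.1,.13,.142,.2)])
E
```

```text
leg 17 slope 0.07996068218954178 at352 183.41614838643787 res 0.6047583469917479 width [12.8  8.8  8.7  8.8  8.5  8.6  8.7  8.7  8.7  8.9  8.9  9.   8.7  8.9
  8.8  8.5  8.6]
 lateral at .13,.16: [-5.6879 -6.8737 -9.2453]
stub 19 slope 0.17085917919799554 at352 184.7104432957393 res 0.10014608332621161 width [9.2 9.2 9.2 9.1 9.4 9.1 9.2 9.6 9.3 9.5 9.1 9.1 9.4 9.5 8.9 8.9 8.8 9.1
 8.9]
 lateral at .13,.16: [-3.3909 -3.2207 -2.8801]
[array([310.6712, 179.0405]), array([340.6343, 183.827 ]), array([349.6535, 185.2677]), array([353.2651, 185.8447]), array([370.7527, 188.6383])]
```

```bash
python3 - <<'E'
from h import *
im=cv2.imread("pics/top2.png")[:,:,::-1].copy()
a=cv2.cvtColor(im,cv2.COLOR_RGB2LAB)[...,1].astype(float)
def prof(c,yc):
    y=np.arange(int(yc)-9,int(yc)+11);p=a[y,c];lo=(p[:2].mean()+p[-2:].mean())/2;h=(lo+np.sort(p)[-4:].mean())/2
    i=np.where(p>h)[0];i,j=i[0],i[-1];return (y[i]-(p[i]-h)/(p[i]-p[i-1])+y[j]+(p[j]-h)/(p[j]-p[j+1]))/2
for cs,f in((range(334,350),lambda c:183+.13*(c-336)),(range(355,374),lambda c:186.5+.15*(c-362))):
    m=np.array([prof(c,f(c)) for c in cs]);k=np.polyfit(cs,m,1);print(k,np.polyval(k,[349.6,352]),m.round(2))
    X=np.array([plane("top",(c,y),.110) for c,y in zip(cs,m)]);L=np.polyfit((X[:,:2]-HUB)@u(AS),(X[:,:2]-HUB)@t(AS)*1e3,1);print(np.polyval(L,[.115,.13,.142]))
E
```

```text
[  0.1208 141.2309] [183.4582 183.7481] [182.27 181.5  181.62 181.69 181.95 182.08 182.24 182.49 182.5  182.7
 182.77 182.8  183.06 183.31 183.33 183.37]
[-5.5084 -6.0965 -6.5669]
[  0.1708 124.5739] [184.3006 184.7106] [185.25 185.49 185.71 185.86 185.88 186.   186.15 186.35 186.5  186.58
 186.98 187.06 187.11 187.44 187.62 187.88 188.   188.08 188.5 ]
[-3.39  -3.22  -3.084]
```

Measured from the top, the leg end is about 2–3 mm short of the stub axis. That is inside tolerance but off-centre, and there is time to fix it. I'll set the clip back where it was, nudge the leg about 2 mm further and re-measure.

```bash
cat >> h.py <<'E'
def laterals():
    a=cv2.cvtColor(camrig.get_image("top"),cv2.COLOR_RGB2LAB)[...,1].astype(float)
    def prof(c,yc):
        y=np.arange(int(yc)-9,int(yc)+11);p=a[y,c];lo=(p[:2].mean()+p[-2:].mean())/2;h=(lo+np.sort(p)[-4:].mean())/2
        i=np.where(p>h)[0];i,j=i[0],i[-1];return (y[i]-(p[i]-h)/(p[i]-p[i-1])+y[j]+(p[j]-h)/(p[j]-p[j+1]))/2
    o=[]
    for cs,f in((range(335,350),lambda c:183+.13*(c-336)),(range(355,374),lambda c:186.5+.15*(c-362))):
        m=np.array([prof(c,f(c)) for c in cs]);X=np.array([plane("top",(c,y),.110) for c,y in zip(cs,m)])
        L=np.polyfit((X[:,:2]-HUB)@u(AS),(X[:,:2]-HUB)@t(AS)*1e3,1);o.append((L[0]/1e3,np.polyval(L,.13)))
    return o
E
python3 - <<'E'
from h import *
Qc=q(CLIP[2]+np.pi);Q=q(AS+np.pi/2);rad=.115
lat=lambda:((r.read_state()["eef_pos"][:2]-HUB)@t(AS))
r.move_straight(np.r_[CLIP[:2],.0072],speed=.12,max_force=8); claw.command_gripper(.085); r.move_straight(np.r_[CLIP[:2],.17],speed=.3); print(laterals())
claw.command_gripper(0.)
r.reach(P(AS,rad,-.06,.17),Q); r.move_straight(P(AS,rad,-.05,.095),speed=.2); r.move_straight(P(AS,rad,-.029,.095),speed=.1)
T=-.0234;c=T-.0015
for k in range(4):
    r.move_straight(P(AS,rad,c,.095),speed=.02); l=lat(); print(l)
    if l>T-.0004: break
    c+=T-l
r.move_straight(P(AS,rad,-.06,.095),speed=.2); r.move_straight(P(AS,rad,-.06,.17),speed=.3)
r.reach(np.r_[CLIP[:2],.17],Qc); print(laterals()); claw.command_gripper(.085)
print(r.read_state()["time_s"])
E
```

```text
[(np.float64(-0.01598164388831315), np.float64(-5.570738687434261)), (np.float64(0.002760845233981497), np.float64(-2.668847129937326))]
-0.02636749918668513
-0.024205132940263257
-0.02372074787300992
[(np.float64(-0.01010043871788162), np.float64(-4.3126552256495225)), (np.float64(0.013974202139777491), np.float64(-3.162265828809196))]
31.9167
```

The leg is now within about 1.2 mm of the stub axis. Next I pick up and place the clip.

```bash
python3 - <<'E'
from h import *
Qp=q(AS+np.pi);L=-.0025
r.move_straight(np.r_[CLIP[:2],.007],speed=.15,max_force=10)
claw.command_gripper(0.03,force=50); zb=r.read_state()["eef_pos"][2]
r.move_straight(np.r_[CLIP[:2],.2],speed=.25)
r.reach(P(AS,.136,L,.18),Qp); s=r.read_state(); print(zb,s["grip_width"],s["time_s"])
cv2.imwrite("pics/side4.png",camrig.get_image("side")[:,:,::-1])
r.move_straight(P(AS,.136,L,.135),speed=.15)
hit=r.move_straight(P(AS,.136,L,zb+.0885),speed=.04,max_force=8)
s=r.read_state(); print(hit,s["eef_pos"]-P(AS,.136,L,zb+.0905),s["contact_force"],s["time_s"])
for n in("side","top"): cv2.imwrite(f"pics/{n}5.png",camrig.get_image(n)[:,:,::-1])
z=np.zeros((400,800,3),np.uint8)
for i,k in enumerate((4,5)): z[:,400*i:400*i+400]=cv2.resize(cv2.imread(f"pics/side{k}.png")[90:250,240:400],(400,400),interpolation=2)
cv2.imwrite("pics/c5.png",z)
E
```

```text
0.007616762458482262 0.04021615479640342 36.2833
True [-0.0003  0.     -0.0001] [-0.646   0.0553  6.1174] 37.65
```

View pics/c5.png

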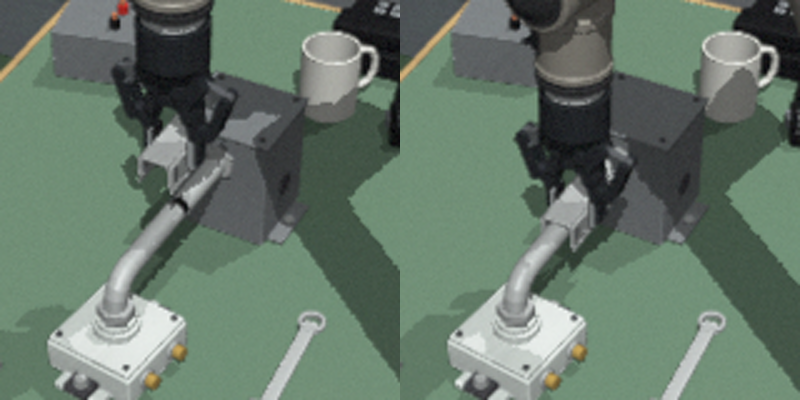

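The clip contacted exactly at the expected home height (−0.1 mm). In the right panel it sits over both pipes at about (570,215). I'll release it, retreat and check.

```bash
python3 - <<'E'
from h import *
e=r.read_state()["eef_pos"]
claw.command_gripper(.07); r.move_straight(e+[0,0,.09],speed=.15)
r.reach(np.r_[CLIP[:2],.2],q(CLIP[2]+np.pi)); r.hold(.3)
s,t_=camrig.get_image("side"),camrig.get_image("top")
z=np.zeros((400,800,3),np.uint8)
z[:,400:]=cv2.resize(s[130:250,240:360,::-1],(400,400),interpolation=2);z[:280,:400]=cv2.resize(t_[155:225,290:390,::-1],(400,280),interpolation=2)
cv2.imwrite("pics/c6.png",z);print(r.read_state()["time_s"])
for d in(.091,.136,.181):print(d,proj("side",P(AS,d,-.0025,.1275)),proj("top",P(AS,d,-.0025,.1275)))
E
```

```text
41.0417
0.091 [302.2608 177.5708] [338.3272 181.2523]
0.136 [310.1983 168.1204] [352.042  183.4405]
0.181 [317.7933 159.0779] [365.7892 185.634 ]
```

View pics/c6.png

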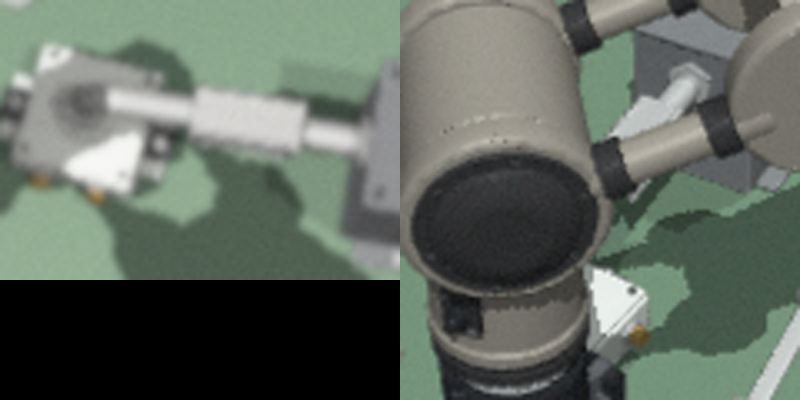

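The top view shows the clip spanning columns 337.5–366.2, against a prediction of 338.3–365.8. It is centred, in line with both pipes and clear of the arm.

```bash
python3 -c "
from workcell import r, camrig, solver, claw
print(r.finish_job())"
```

```text
the job is handed in; nothing more can be done
None
```

I screwed the elbow down until it faced the stub (within about 1.2 mm by the top camera), seated the clip fully home over both pipe ends, centred on the gap, and handed the job in at about 41 s; the hand-in returned no verdict.

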